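# Close up a row of handle blanks in a drilling fixture and lock them in

### The job

Four wooden handle blanks stand in a row in the channel of the drilling fixture. With your fingertips push the row from behind, all four together as one train, until the front one is against the dark end stop and no gaps are left; then push the red tab of the brass keeper all the way in, so that the keeper closes the channel behind the last blank. Only push: do not lift or tip any blank or let the row come apart, leave the cup, screwdriver, jar and offcut where they are, and finish with the hand clear of everything.

Things in the scene. Friction and masses are not known exactly. Their poses are not given: they have to be found in the camera images.
- fixture: fixed drilling fixture, yaw up to 20 deg. Origin on the bench surface on the channel's centre line; y runs along the channel to the end stop, x across it (keeper on the -x side, nearer the robot). Channel floor at z 8 mm, from y -190 mm (open end) to the stop face at y 170 mm. Guide rails 10 mm wide, inner faces 42 mm apart, tops at z 20 mm. Row home: last blank's rear face at y -6 mm
- stop_face (a point): centre of the end stop's face at the height of the channel floor (fixture frame: x 0, y 170 mm, z 8 mm), axes as the fixture's; the stop is dark wood, 62 mm wide, 25 mm thick, top at z 55 mm
- keeper (a joint): travel of the brass keeper in m along the fixture's +x: 0 back, 0.065 fully in (channel closed); starts at 0 to 0.012. Friction 1.2 N and light damping, no spring. Bar 16 mm wide (y -26 to -10 mm), z 21 to 33 mm, its front end at fixture x -45 mm + travel. It passes only when the row is home, 4 mm behind the last blank
- keeper_tab (a point): centre of the outer (-x) face, the one to push, of the keeper's red upright tab: 34 mm wide (y), 34 tall (z 21 to 55 mm), 8 thick; at fixture x -115 mm + travel, y -18 mm, z 38 mm. Below it lies a plywood bed, x -131 to -31 mm, y -48 to 12 mm, top at z 20 mm, with guide cheeks at x -71 to -49 mm up to z 37 mm
- blank_a: light hardwood block 40 mm wide (its x, across the channel), 44 mm long (its y, along the channel), 45 mm tall, about 60 g; origin at the centre of its underside. First of the row, nearest the end stop; it starts 60 to 120 mm short of it
- blank_b: dark hardwood block 40 mm wide (its x, across the channel), 44 mm long (its y, along the channel), 45 mm tall, about 60 g; origin at the centre of its underside. Second of the row, behind blank_a; the blanks start 0.5 mm apart
- blank_c: light hardwood block 40 mm wide (its x, across the channel), 44 mm long (its y, along the channel), 45 mm tall, about 60 g; origin at the centre of its underside. Third of the row
- blank_d: dark hardwood block 40 mm wide (its x, across the channel), 44 mm long (its y, along the channel), 45 mm tall, about 60 g; origin at the centre of its underside. Last of the row: the one to push on, on its -y face
- red_cup: bystander: red plastic cup, 68 mm rim, 85 mm tall, stands beyond the fixture (+x side); origin centre of its underside
- screwdriver: bystander: blue-handled screwdriver, 180 mm long, lying beyond the fixture (+x side) roughly along the channel; its x axis runs from handle to tip
- jar: bystander: amber jar with white cap, 54 mm diameter, 65 mm tall, beyond the fixture (+x side); origin centre of its underside
- offcut: bystander: light wooden offcut 40 x 60 x 30 mm lying on the bench on the fixture's -x side, near the end stop; origin centre of its underside
There are look-alikes about, which are no part of the job. Leave any green look-alike of the blank_d alone. Leave any purple look-alike of the blank_c alone.

How it is judged:
By the outcome, as a careful person would: the job done as asked, in the order asked, and still so for the second after the job is handed in, with the robot touching nothing.
It also fails if it takes over 42 s, if anything falls off the work surface, if the arm or the gripper's body presses on something with over 40 N, if the wrist force passes 120 N, or if a joint passes its speed limit or range.

### The arm

A 6-joint arm with a two-finger parallel gripper is mounted at the origin on the work surface. World frame = base frame: x ahead of the robot, y to its left, z up, the work surface at z = 0. Lengths are in mm, angles in degrees, forces in N, time in s.
With the tool pointing down it reaches from about 350 to 850 mm from the base axis. Payload 8.1 kg.
Tool frame: the origin (TCP) lies midway between the tips of the shut fingers; the grasp point (between the pads) lies hold_point_z behind it (hold_point_z is the distance from the TCP to the grasp point, in mm); z points along the fingers, x is the direction in which the jaws open and shut, and the axes are right-handed (so a half turn about z gives the same grasp; the last joint's range is limited). The gripper opens to 85 mm and grips with 20 to 120 N. Pads are 22 mm wide; open, the fingers measure 114 mm over their backs; the gripper's body (76 mm by 85 mm) begins 54 mm behind the grasp point. The pads swing forward as they close: fully open they stand 13 mm farther back than shut.
Start: joints at [-76.341, 7.471, 85.268, -0, 87.261, -4.893], TCP at [190.923, -568.818, 231.292] pointing down, gripper open.
Joint ranges: [-169.43, 169.43], [-51.17, 129.36], [1.28, 143.12], [-76.62, 256.62], [0, 156.53], [-152.29, 152.29]. Speed limits (degrees/s): [136.94, 136.94, 159.86, 180, 180, 180].

### API

Orientations are given as [roll, pitch, yaw] about the fixed x, y, z axes, in that order (R = Rz(yaw) Ry(pitch) Rx(roll)).
In Python, from bench import * gives the robot as it stands.
- The arm moves only by the shell command python3 -m pendant 'ROWS' [OPENING] [FORCE]. ROWS is JSON, a list that holds one entry, the list of rows, each a list of 4 numbers: the shift along the tool's x, y, z normalised to -1 to 1, where 1 is 0.02 m, then the turn about the tool's z normalised to -1 to 1, where 1 is 0.08 rad. A call has exactly 10 rows; each row shifts and turns the pose as measured when the row begins, along the tool's axes as they then stand; what a row does not reach is not made up. A row lasts 1/12 s, in which the tool goes at most 41.7 mm and 7.16 degrees, less where a joint would pass 70% of its speed; a pose out of reach is approached as far as the arm can. A call with a number of a shift or a turn outside -1 to 1 is refused whole. A call with a gripper value outside its range is refused whole. OPENING is the gripper's target within -1 to 1 (fully open at 1, half-way at 0, shut at -1), set as the call begins (- or left out, the last holds). The fingers move at their own pace and stop on an object; FORCE is the grip in N (left out, the last holds). Time passes only in rows, so rows that do not move let the fingers close, or fill a call up. It gives the time, the measured TCP pose, the force and the opening at its end, in the units of the state.
- sense(): the state, without advancing time (a new reading comes with each control period).
- snapshot(name): name is "side" or "top" or "wrist"; returns the picture (400x640x3 uint8, red, green, blue); there is no depth.
- calibration(name): a dict with "mtx" (3x3 intrinsics, pixels), "world_to_cam" (4x4, takes a point from world to camera coordinates); the wrist camera has in their place "hand_eye" (4x4, takes a point from camera to tool coordinates, whose origin is the TCP and whose axes are the tool frame's). Camera axes: x right, y down, z forward; pixel columns grow to the right and rows downward; lengths in mm; the calibration is good to about 2 mm. A picture is of the moment at which its call begins: read the wrist's pose just before it. calibration takes no time and is no camera call.
- hand_in(): hands the job in, once; it reports no verdict.
The state is a dict: "time": time; "joint_pos": joint angles; "qd": joint speeds; "joint_efforts": joint torques, N m; "tool_pos": TCP position; "tcp_rot": TCP orientation; "ft_force": force on the tool from outside, world axes, zero at the start; "wrist_torque": the same for the moment, N m; "finger_gap": finger opening in mm.
Only numpy, scipy, OpenCV 4.12 (cv2) and the standard library are available. Lean on these libraries where they do the work, as an engineer would, in place of code of your own. Each camera call takes 0.05 s, during which the arm holds its last target.

## Working session

There is one attempt and no reset: what is moved stays moved. The work goes in short steps, Python scripts to look and compute and a shell command to move; the robot and the scene stay as the last step left them, time stands still between calls to the robot, and variables do not carry over. Pictures are saved under pics/ and viewed, and the job is handed in when it is done.

```bash
ls; mkdir -p pics; python3 - <<'E'
from bench import *
import cv2
print(sense())
for n in ["side","top","wrist"]:
    im=snapshot(n); cv2.imwrite(f"pics/{n}0.png",im[:,:,::-1]); print(n,{k:v for k,v in calibration(n).items()})
E
```

```text
pics
{'time': 0.0, 'joint_pos': array([-7.63418490e+01,  7.51422209e+00,  8.53310668e+01,  1.20136586e-03,
        8.72614207e+01, -4.89265761e+00]), 'qd': array([ 0.02782907, -0.0150221 ,  0.05459232, -0.00655069,  0.017542  ,
        0.04952192]), 'joint_efforts': array([ 3.31282527e-04, -5.69402075e+01, -5.00544691e+01,  7.36151355e-05,
        1.49018818e-02,  1.55129818e-06]), 'tool_pos': array([ 190.78698326, -568.26796446,  230.23653923]), 'tcp_rot': array([-1.79989703e+02,  1.06218410e-01, -7.14492404e+01]), 'ft_force': array([-0.11975615, -0.55824463,  0.28258042]), 'wrist_torque': array([-0.02963391,  0.00637051,  0.03114433]), 'finger_gap': 85.28780886817191}
side {'mtx': array([[402.53943044,   0.        , 321.51024397],
       [  0.        , 402.53943044, 197.92142246],
       [  0.        ,   0.        ,   1.        ]]), 'world_to_cam': array([[-8.91337480e-01, -4.52957455e-01, -1.86290027e-02,
         5.24697108e+02],
       [-3.16562064e-01,  6.51299276e-01, -6.89635928e-01,
         2.22323031e+02],
       [ 3.24508791e-01, -6.08801115e-01, -7.23916603e-01,
        
[... 452 characters left out ...]
+02],
       [ 1.49214920e-01, -1.35967438e-02, -9.88711301e-01,
         9.22457762e+02],
       [ 0.00000000e+00,  0.00000000e+00,  0.00000000e+00,
         1.00000000e+00]])}
wrist {'mtx': array([[280.83888482,   0.        , 320.39370109],
       [  0.        , 280.83888482, 206.10451146],
       [  0.        ,   0.        ,   1.        ]]), 'hand_eye': array([[ 9.99999619e-01,  6.29129178e-04, -6.05689229e-04,
        -9.36208325e-02],
       [-3.97095758e-04,  9.45281897e-01,  3.26254467e-01,
        -8.39563569e+01],
       [ 7.77803268e-04, -3.26254102e-01,  9.45281786e-01,
        -1.41759366e+02],
       [ 0.00000000e+00,  0.00000000e+00,  0.00000000e+00,
         1.00000000e+00]])}
```

View pics/side0.png

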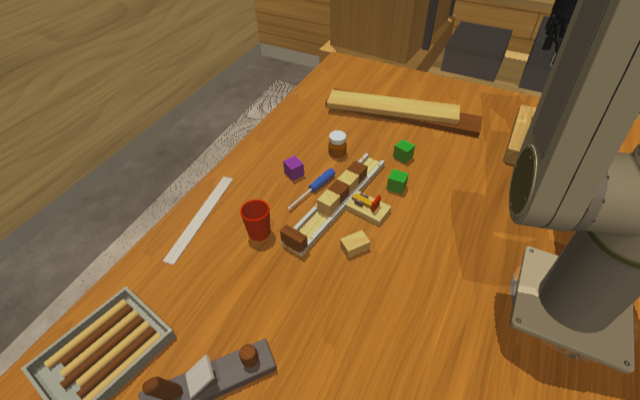

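View pics/top0.png

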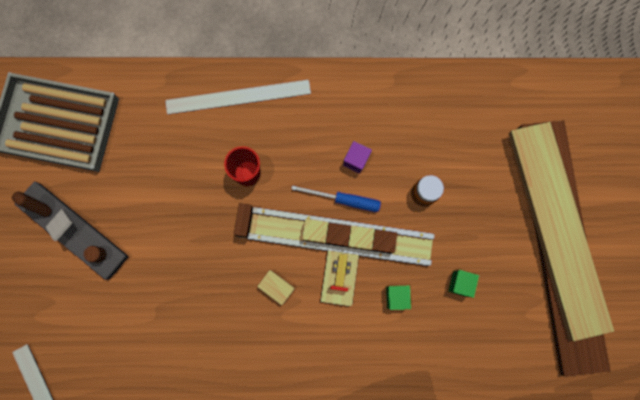

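View pics/wrist0.png

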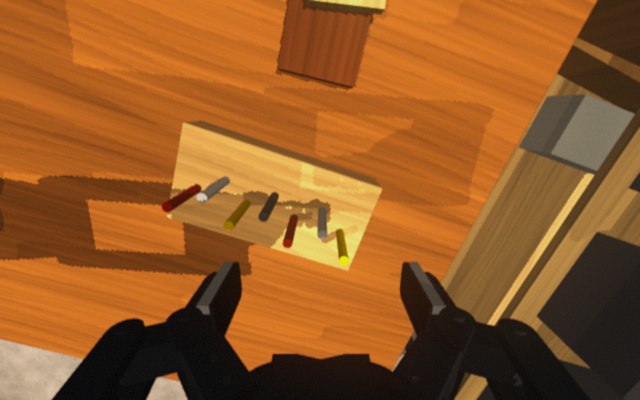

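The top view shows the stop at about (243,221), the row from x=303 to 397, the open end at about (432,250), the red tab at (340,289), and green look-alikes at (399,297) and (464,283). I'll zoom in to measure.

```bash
python3 - <<'E'
import cv2
im=cv2.imread("pics/top0.png")[190:320,225:445]
cv2.imwrite("pics/topz.png",cv2.resize(im,None,fx=3.6,fy=3.6,interpolation=cv2.INTER_CUBIC))
im=cv2.imread("pics/side0.png")[130:260,270:420]
cv2.imwrite("pics/sidez.png",cv2.resize(im,None,fx=4.5,fy=4.5,interpolation=cv2.INTER_CUBIC))
E
```

```text
(no output)
```

View pics/topz.png

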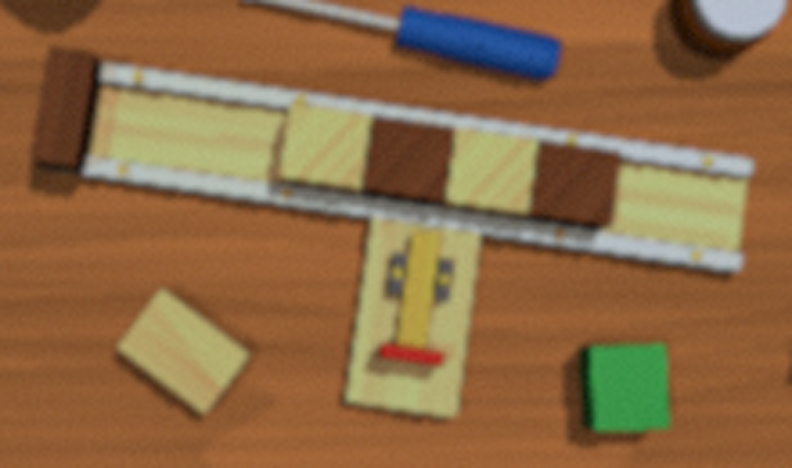

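View pics/sidez.png

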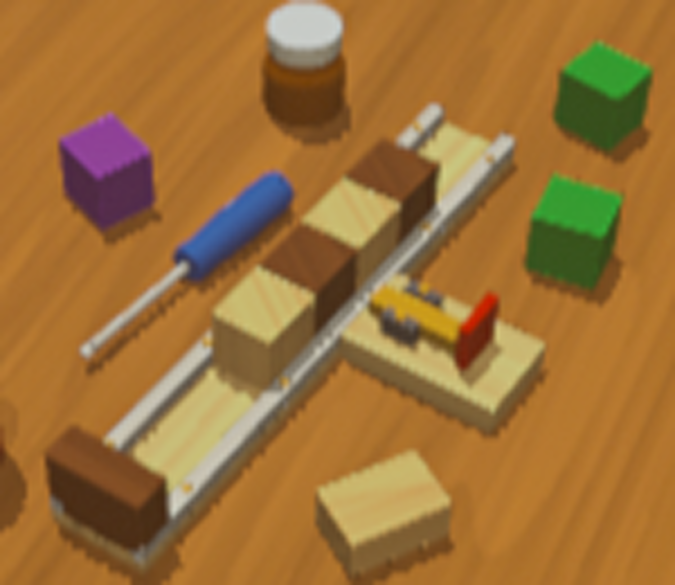

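```bash
cat > h.py <<'E'
import numpy as np
from bench import *
from scipy.optimize import least_squares
def proj(n,P):
    c=calibration(n); P=np.atleast_2d(P); W=c["world_to_cam"]; q=(W[:3,:3]@P.T+W[:3,3:]).T
    return (c["mtx"]@(q/q[:,2:]).T).T[:,:2]
def f2w(f,P):
    P=np.atleast_2d(P); a=np.radians(f[2]); c,s=np.cos(a),np.sin(a)
    return np.c_[f[0]+c*P[:,0]-s*P[:,1], f[1]+s*P[:,0]+c*P[:,1], P[:,2]]
E
python3 - <<'E'
from h import *
T=[((31,-190,20),(752,160)),((-31,-190,20),(740,268)),((31,195,55),(54,48)),((31,170,55),(100,57)),((-31,170,55),(83,166)),((-31,195,55),(38,163)),((-131,12,20),(345,404)),((-131,-48,20),(458,417))]
S=[((-131,12,20),(492,420)),((-131,-48,20),(543,348)),((31,195,55),(47,453)),((31,170,55),(75,428)),((-31,170,55),(165,490)),((-31,-190,20),(513,142))]
tp=np.array([p for p,_ in T]);tu=np.array([u for _,u in T])/3.6+[225,190]
sp=np.array([p for p,_ in S]);su=np.array([u for _,u in S])/4.5+[270,130]
def r(f): return np.r_[(proj("top",f2w(f,tp))-tu).ravel(),(proj("side",f2w(f,sp))-su).ravel()]
rt=lambda f:r(f)[:16]; rs=lambda f:r(f)[16:]
for g in(r,rt,rs):
    s=least_squares(g,[550,0,-5]); print(s.x.round(2),s.fun.round(1))
f=least_squares(r,[550,0,-5]).x
np.save("fix.npy",f)
def line(P1,u,n,div,off,par):
    pass
def sol(fn,n,u):
    s=least_squares(lambda t:(proj(n,f2w(f,fn(t[0])))-u).ravel(),[0.]); return s.x[0].round(1),s.fun.round(1)
z=lambda *a:np.array(a)/3.6+[225,190]
q=lambda *a:np.array(a)/4.5+[270,130]
print("d rear", sol(lambda t:[[20,t,53],[-20,t,53]],"top",z((620,155),(610,228))))
print("d rear side", sol(lambda t:[[20,t,53],[-20,t,53]],"side",q((388,141),(438,175))))
print("a front", sol(lambda t:[[20,t,53],[-20,t,53]],"top",z((293,97),(277,180))))
print("a front side", sol(lambda t:[[20,t,53],[-20,t,53]],"side",q((214,312),(265,347))))
print("tab top", sol(lambda t:[[t-115,-1,55],[t-115,-35,55]],"top",z((380,358),(442,364))))
print("tab side", sol(lambda t:[[t-115,-1,55],[t-115,-35,55]],"side",q((461,330),(494,298))))
print("w d", f2w(f,[[0,-190,20],[0,-6,30],[0,170,8],[-115,-18,38]]))
E
```

```text
[566.24 -53.15  -8.53] [ 0.2 -0.3  0.1  1.  -1.5 -0.3 -1.3 -0.9 -2.   0.8 -2.5 -0.3  0.1 -0.4
 -0.5  0.5  0.7 -2.8  1.2 -1.7 -0.3 -0.5  0.3 -1.8  1.5 -3.7  0.8 -1.1]
[566.29 -54.96  -8.53] [ 1.1 -0.3  1.   1.  -0.5 -0.4 -0.4 -1.  -1.   0.8 -1.6 -0.3  1.  -0.4
  0.5  0.5]
[565.08 -46.96  -8.49] [ 0.2 -0.9  0.8  0.1 -1.3  1.6 -0.6  0.2  0.7 -1.6  0.3  0.3]
d rear (np.float64(-112.3), array([-0. , -1. ,  0.2, -0.4]))
d rear side (np.float64(-106.3), array([-2.1, -0.2, -0.5, -2.2]))
a front (np.float64(63.9), array([-0.8,  1.8,  0.6, -0.6]))
a front side (np.float64(68.0), array([-1.2,  0.3,  0.8, -0.7]))
tab top (np.float64(10.7), array([-0.3, -0.5,  0.5,  0.5]))
tab side (np.float64(13.7), array([ 0.8, -0.7,  0.4, -1.9]))
w d [[ 538.04848547 -241.05015501   20.        ]
 [ 565.35258273  -59.08728443   30.        ]
 [ 591.46954532  114.96415701    8.        ]
 [ 449.84508661  -53.88936737   38.        ]]
```

```bash
python3 -m pendant '[[[-0.5,-0.95,0,-0.5],[-0.5,-0.95,0,-0.5],[-0.5,-0.95,0,0],[-0.5,-0.95,0,0],[-0.5,-0.95,0,0],[-0.5,-0.95,0,0],[-0.5,-0.95,0,0],[-0.5,-0.95,0,0],[-0.5,-0.95,0,0],[-0.5,-0.95,0,0]]]' -1 40
```

```text
time: 0.98
tool_pos: [328.9, -397.1, 226.0]
tcp_rot: [179.9, 0.5, -67.0]
ft_force: [-0.3, -1.2, 0.5]
finger_gap: -0.1
```

```bash
python3 -m pendant '[[[0.07,-0.98,-0.1,-1],[0.07,-0.98,-0.1,-1],[0.07,-0.98,-0.1,-1],[0.07,-0.98,-0.1,-1],[0.07,-0.98,-0.1,-1],[0.07,-0.98,-0.1,-1],[0.07,-0.98,-0.1,-1],[0.07,-0.98,-0.1,-1],[0.07,-0.98,-0.1,-1],[0.07,-0.98,-0.1,-1]]]'
```

```text
time: 1.82
tool_pos: [480.4, -264.7, 243.0]
tcp_rot: [-179.5, 0.7, -19.2]
ft_force: [0.1, -0.3, 0.5]
finger_gap: 0.2
```

```bash
python3 -m pendant '[[[0,0,0,-0.5],[0,0,0,-0.5],[0,0,0,-0.5],[0,0,0,-0.5],[0.9,-0.6,0,-0.3],[0.9,-0.6,0,0],[0.9,-0.6,0,0],[0,-0.6,0,0],[0,0,0,0],[0,0,0,0]]]'; python3 - <<'E'
from bench import *
import cv2,json
s=sense(); im=snapshot("wrist"); cv2.imwrite("pics/w1.png",im[:,:,::-1])
print(s["tool_pos"],s["tcp_rot"])
E
```

```text
time: 2.65
tool_pos: [543.2, -217.4, 239.7]
tcp_rot: [-179.2, 0.9, -7.4]
ft_force: [-0.3, -0.6, -0.2]
finger_gap: 0.1
[ 543.19535121 -217.40000356  239.7237416 ] [-179.19994516    0.92112645   -7.41640899]
```

View pics/w1.png

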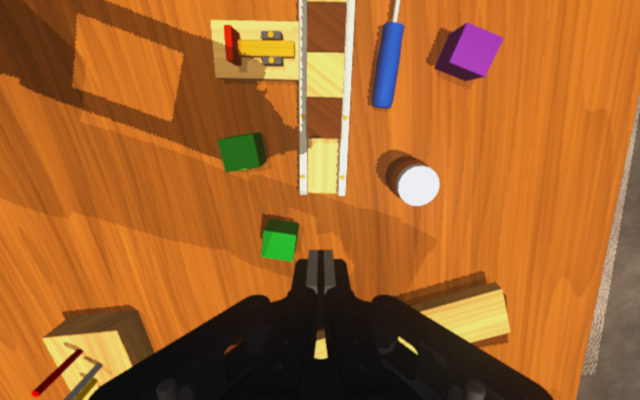

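The wrist view shows the channel's open end at row 194 (cols 299–346), blank_d's rear top edge at about row 138, and the tab at about (231,43). One green block sits near (280,240) and the other near (241,151).

```bash
cat >> h.py <<'E'
from scipy.spatial.transform import Rotation as Ro
def wray(pos,rpy,u,z):
    c=calibration("wrist"); R=Ro.from_euler("xyz",rpy,degrees=True).as_matrix()
    H=c["hand_eye"]; o=R@H[:3,3]+pos
    d=R@H[:3,:3]@np.linalg.inv(c["mtx"])@[u[0],u[1],1]
    return o+d*(z-o[2])/d[2]
def w2f(f,P):
    a=np.radians(f[2]); d=np.asarray(P)[:2]-f[:2]
    return np.array([np.cos(a)*d[0]+np.sin(a)*d[1],-np.sin(a)*d[0]+np.cos(a)*d[1]])
E
python3 - <<'E'
from h import *
import cv2
im=cv2.imread("pics/w1.png")[0:210,200:370]
cv2.imwrite("pics/w1z.png",cv2.resize(im,None,fx=2.8,fy=2.8,interpolation=cv2.INTER_CUBIC))
f=np.load("fix.npy"); f=np.array([566.3,-54.5,-8.53])
p,r=[543.2,-217.4,239.7],[-179.2,0.92,-7.42]
for n,u,z in [("openL",(299,194),20),("openR",(346,195),20),("railL top",(299,0),20),("railR",(355,0),20),("drearL",(307,138),53),("drearR",(343,137),53),("bedfar",(214,80),20),("bedfar2",(211,21),20),("tabtop",(226,27),55),("tabtop",(230,61),55)]:
    w=wray(p,r,u,z); print(n,w.round(1),w2f(f,w).round(1))
E
```

```text
openL [ 508.3 -233.2   20. ] [ -30.8 -185.3]
openR [ 570.7 -242.4   20. ] [  32.2 -185.2]
railL top [542. -15.  20.] [-29.9  35.5]
railR [602.7 -23.2  20. ] [31.4 36.4]
drearL [ 531.9 -159.7   53. ] [ -18.4 -109.1]
drearR [ 572.9 -163.8   53. ] [  22.7 -107.1]
bedfar [429.2 -81.3  20. ] [-131.6  -46.8]
bedfar2 [440.9 -21.5  20. ] [-128.9   14.1]
tabtop [465.9 -39.8  55. ] [-101.5   -0.3]
tabtop [462.8 -70.8  55. ] [-99.9 -31.5]
```

View pics/w1z.png

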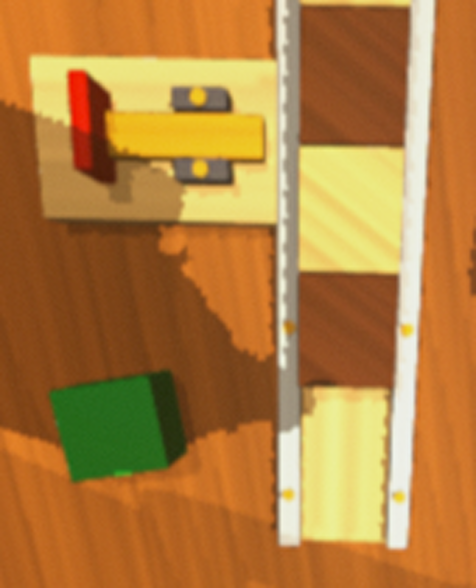

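```bash
python3 -m pendant '[[[0,0,1,0.24],[-0.07,0,1,0],[0,0,1,0],[0,0,1,0],[0,0,1,0],[0,0,1,0],[0,0,1,0],[0,0,1,0],[0,0,0.8,0],[0,0,0,0]]]'
```

```text
time: 3.53
tool_pos: [533.5, -223.1, 60.8]
tcp_rot: [-179.5, 0.6, -9.0]
ft_force: [-0.0, -0.5, -1.0]
finger_gap: -0.1
```

```bash
python3 -m pendant '[[[0.25,-0.4,0.3,-0.05],[0.1,-0.4,0.4,0],[0,-0.2,0.4,0],[0,0,0.3,0],[0,0,0.2,0],[0,0,0,0],[0,0,0,0],[0,0,0,0],[0,0,0,0],[0,0,0,0]]]'; python3 - <<'E'
from h import *
import cv2
s=sense(); print(s["tool_pos"],s["tcp_rot"],w2f(np.array([566.5,-52.5,-8.5]),s["tool_pos"]))
im=snapshot("side")[100:250,270:430]; cv2.imwrite("pics/s2.png",cv2.resize(im[:,:,::-1],None,fx=4,fy=4))
im=snapshot("top")[180:310,225:465]; cv2.imwrite("pics/t2.png",cv2.resize(im[:,:,::-1],None,fx=3.3,fy=3.3))
E
```

```text
time: 4.37
tool_pos: [546.0, -204.6, 31.0]
tcp_rot: [-179.6, 0.3, -8.8]
ft_force: [0.7, 0.1, 0.5]
finger_gap: 0.1
[ 546.02814319 -204.59419678   30.99180737] [-179.64571854    0.28630514   -8.83938242] [   2.23396252 -153.44950644]
```

View pics/s2.png

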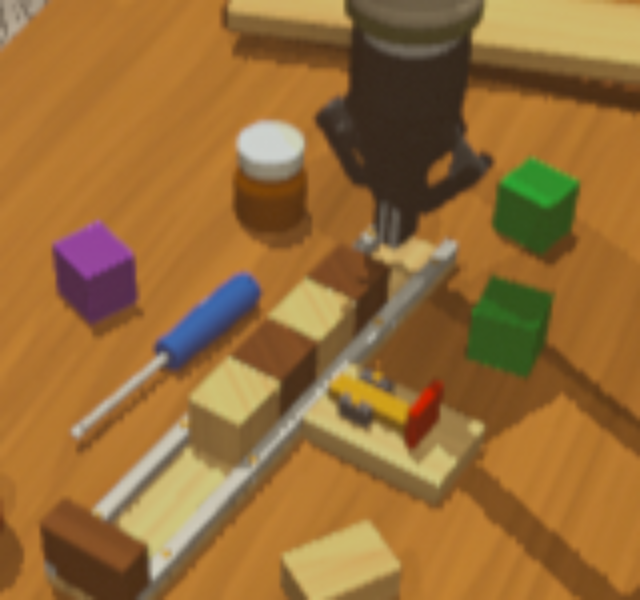

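View pics/t2.png

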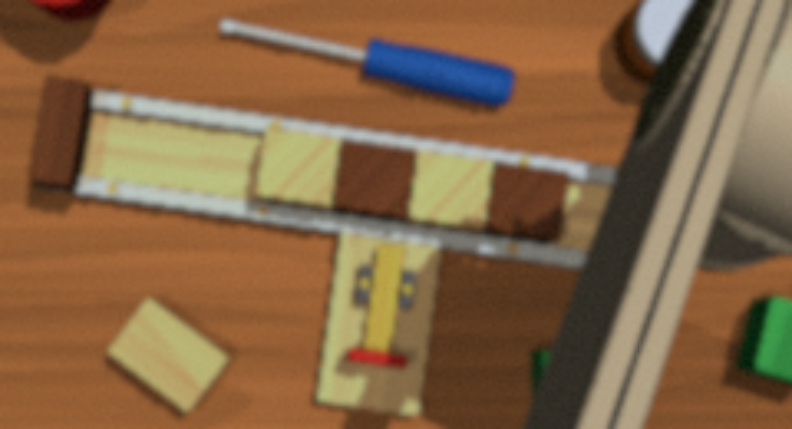

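The fingertips are in the channel behind blank_d, with a gap of about 25 mm. Next I'll approach gently.

```bash
python3 -m pendant '[[[-0.05,-0.1,0.1,-0.05],[-0.05,-0.15,0.05,0],[0,-0.15,0,0],[0,-0.15,0,0],[0,-0.15,0,0],[0,-0.15,0,0],[0,-0.12,0,0],[0,-0.1,0,0],[0,-0.1,0,0],[0,-0.1,0,0]]]'; python3 - <<'E'
from h import *
s=sense(); print(w2f(np.array([566.5,-52.5,-8.5]),s["tool_pos"]))
E
```

```text
time: 5.3
tool_pos: [548.1, -176.6, 28.2]
tcp_rot: [-179.6, 0.3, -8.6]
ft_force: [-0.2, 0.4, -0.6]
finger_gap: -0.5
[   0.17250766 -125.42100759]
```

```bash
python3 -m pendant '[[[0,-0.1,0,0],[0,-0.1,0,0],[0,-0.1,0,0],[0,-0.1,0,0],[0,-0.1,0,0],[0,-0.1,0,0],[0,-0.1,0,0],[0,-0.1,0,0],[0,-0.1,0,0],[0,-0.1,0,0]]]'; python3 - <<'E'
from h import *
import cv2
s=sense(); print(w2f(np.array([566.5,-52.5,-8.5]),s["tool_pos"]))
im=snapshot("side")[100:250,270:430]; cv2.imwrite("pics/s3.png",cv2.resize(im[:,:,::-1],None,fx=4,fy=4))
E
```

```text
time: 6.13
tool_pos: [551.2, -155.8, 28.3]
tcp_rot: [-179.7, 0.3, -8.6]
ft_force: [0.8, -2.1, 0.3]
finger_gap: 0.0
[   0.18136289 -104.40583193]
```

View pics/s3.png

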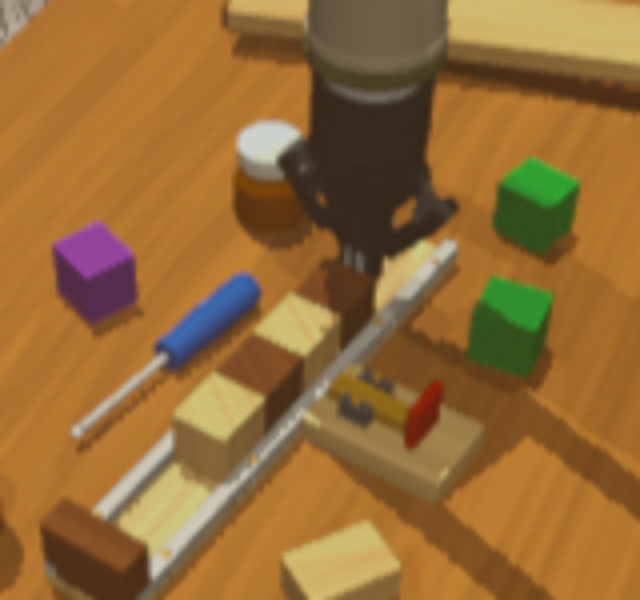

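The push reads 2.1 N and the row is moving as one train, now several mm further along. The push continues.

```bash
python3 -m pendant '[[[0,-0.12,0,0],[0,-0.15,0,0],[0,-0.15,0,0],[0,-0.15,0,0],[0,-0.15,0,0],[0,-0.15,0,0],[0,-0.15,0,0],[0,-0.15,0,0],[0,-0.15,0,0],[0,-0.15,0,0]]]';python3 -m pendant '[[[0,-0.15,0,0],[0,-0.15,0,0],[0,-0.15,0,0],[0,-0.15,0,0],[0,-0.15,0,0],[0,-0.15,0,0],[0,-0.15,0,0],[0,-0.15,0,0],[0,-0.12,0,0],[0,-0.1,0,0]]]'; python3 - <<'E'
from h import *
import cv2
s=sense(); print(w2f(np.array([566.5,-52.5,-8.5]),s["tool_pos"]))
im=snapshot("side")[100:250,270:430]; cv2.imwrite("pics/s4.png",cv2.resize(im[:,:,::-1],None,fx=4,fy=4))
E
```

```text
time: 7.02
tool_pos: [556.0, -123.4, 28.4]
tcp_rot: [-179.7, 0.3, -8.6]
ft_force: [-0.4, -1.4, -0.5]
finger_gap: 0.0
time: 7.85
tool_pos: [560.5, -91.8, 28.3]
tcp_rot: [-179.7, 0.3, -8.6]
ft_force: [1.0, -1.7, 0.3]
finger_gap: -0.1
[ -0.08278256 -39.71381921]
```

View pics/s4.png

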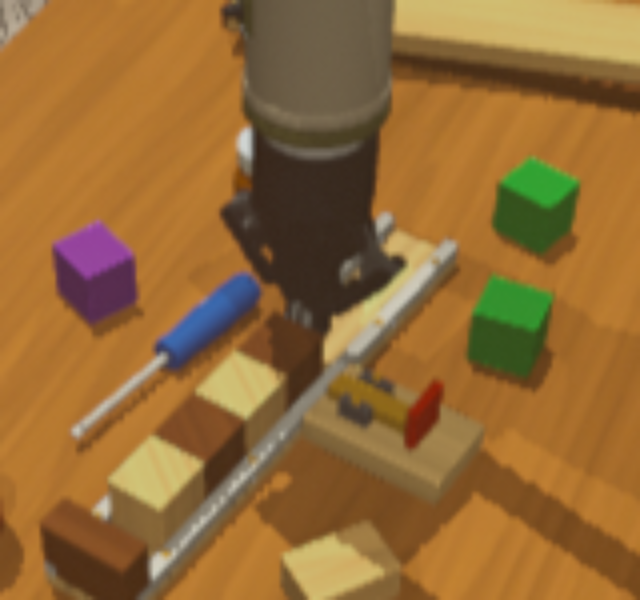

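The row is intact, with blank_a about 20–25 mm short of the stop. I'll continue slowly.

```bash
python3 -m pendant '[[[0,-0.1,0,0],[0,-0.1,0,0],[0,-0.1,0,0],[0,-0.1,0,0],[0,-0.1,0,0],[0,-0.1,0,0],[0,-0.1,0,0],[0,-0.1,0,0],[0,-0.1,0,0],[0,-0.05,0,0]]]'; python3 - <<'E'
from h import *
s=sense(); print(w2f(np.array([566.5,-52.5,-8.5]),s["tool_pos"]))
E
```

```text
time: 8.73
tool_pos: [563.6, -70.9, 28.4]
tcp_rot: [-179.7, 0.3, -8.6]
ft_force: [-1.2, -1.5, 0.3]
finger_gap: -0.2
[ -0.09314828 -18.66749037]
```

```bash
python3 -m pendant '[[[0,-0.06,0,0],[0,-0.06,0,0],[0,-0.06,0,0],[0,-0.06,0,0],[0,-0.06,0,0],[0,-0.06,0,0],[0,-0.06,0,0],[0,-0.06,0,0],[0,-0.06,0,0],[0,-0.06,0,0]]]'; python3 - <<'E'
from h import *
import cv2
s=sense(); print(w2f(np.array([566.5,-52.5,-8.5]),s["tool_pos"]))
im=snapshot("side")[100:260,260:430]; cv2.imwrite("pics/s5.png",cv2.resize(im[:,:,::-1],None,fx=3.7,fy=3.7))
E
```

```text
time: 9.57
tool_pos: [564.3, -67.8, 28.7]
tcp_rot: [179.5, 0.3, -8.7]
ft_force: [-1.7, -6.2, -0.5]
finger_gap: -0.1
[  0.08328088 -15.42921217]
```

View pics/s5.png

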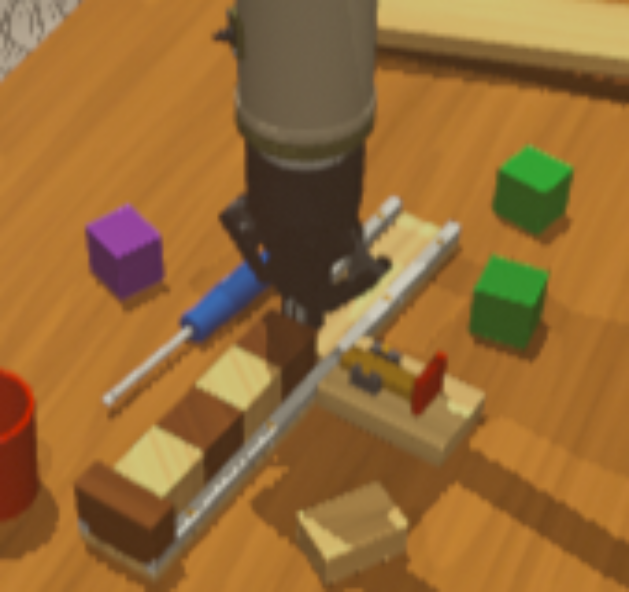

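The row is hard against the stop: the TCP has stalled, the force rose to 6 N and no gaps are visible. I'll back off, lift, then go round to the tab.

```bash
python3 -m pendant '[[[0,0.1,0,0],[0,0.3,0,0],[0,0.5,0,0],[0,0.6,0,0],[0,0.2,-0.5,0],[0,0,-0.8,0],[0,0,-0.9,0],[0,0,-0.9,0],[-0.4,0,-0.2,0],[-0.4,0,0,0]]]'; python3 - <<'E'
from h import *
import cv2
s=sense(); print(w2f(np.array([566.5,-52.5,-8.5]),s["tool_pos"]))
im=snapshot("side")[100:260,260:430]; cv2.imwrite("pics/s6.png",cv2.resize(im[:,:,::-1],None,fx=3.7,fy=3.7))
E
```

```text
time: 10.45
tool_pos: [542.9, -105.0, 101.0]
tcp_rot: [179.5, 0.3, -8.9]
ft_force: [-0.4, 0.8, -0.1]
finger_gap: -0.2
[-15.57082959 -55.36709532]
```

View pics/s6.png

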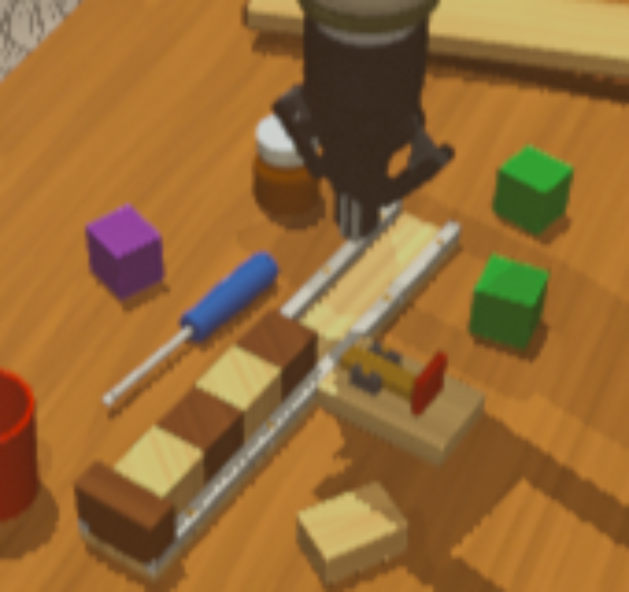

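The row is home. Next, the move over to the outer side of the tab.

```bash
python3 -m pendant '[[[-0.6,-0.2,0,-0.08],[-0.9,-0.25,0,0],[-0.9,-0.25,0,0],[-0.9,-0.25,0,0],[-0.9,-0.25,0,0],[-0.9,-0.25,0,0],[-0.8,-0.25,0,0],[-0.3,-0.1,0,0],[0,0,0,0],[0,0,0,0]]]'; python3 - <<'E'
from h import *
import cv2
s=sense(); print(w2f(np.array([566.5,-52.5,-8.5]),s["tool_pos"]))
im=snapshot("wrist"); cv2.imwrite("pics/w7.png",im[:,:,::-1])
print(s["tool_pos"],s["tcp_rot"])
E
```

```text
time: 11.33
tool_pos: [416.3, -50.4, 98.1]
tcp_rot: [179.6, 0.5, -8.7]
ft_force: [-0.5, -0.7, -0.3]
finger_gap: -0.1
[-148.83361884  -20.08941866]
[416.33178483 -50.36974418  98.14559473] [179.59232566   0.46626514  -8.73375319]
```

View pics/w7.png

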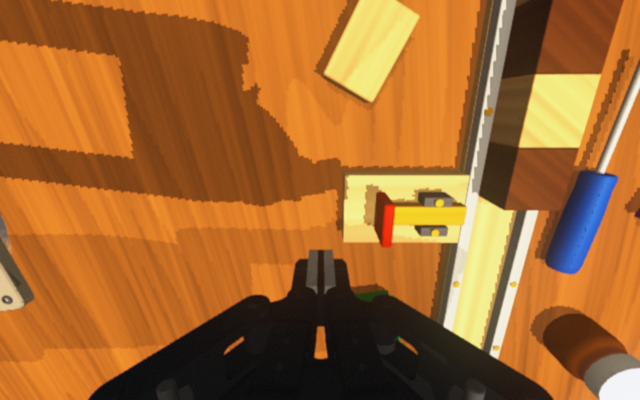

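```bash
python3 - <<'E'
from h import *
f=np.array([566.5,-52.5,-8.5])
p,r=[416.33,-50.37,98.15],[179.59,.47,-8.73]
for n,u,z in [("tab top far",(382,205),55),("tab top near",(384,246),55),("drear",(541,210),53),("bed",(343,243),20),("bed",(344,175),20)]:
    w=wray(p,r,u,z); print(n,w.round(1),w2f(f,w).round(1))
import cv2
im=cv2.imread("pics/w7.png")[160:320,290:480]; cv2.imwrite("pics/w7z.png",cv2.resize(im,None,fx=3.7,fy=3.7,interpolation=cv2.INTER_CUBIC))
E
```

```text
tab top far [461.1 -35.8  55. ] [-106.7    0.9]
tab top near [460.1 -67.7  55. ] [-103.   -30.8]
drear [571.4 -56.8  53. ] [ 5.4 -3.6]
bed [430.9 -78.9  20. ] [-130.3  -46.1]
bed [439.2 -19.2  20. ] [-130.9   14.1]
```

View pics/w7z.png

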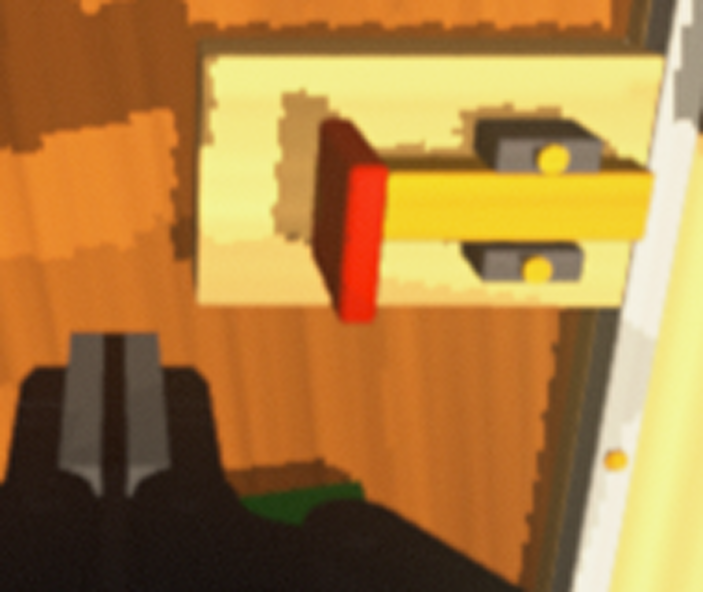

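Tab outer face is at fixture x ≈ -104, centre y ≈ -16 in my frame. The bed and d's rear face both show a frame offset of about +2 mm. Descend and align.

```bash
python3 -m pendant '[[[0,-0.1,0.3,0],[0,-0.1,0.5,0],[0,0,0.6,0],[0,0,0.6,0],[0,0,0.4,0],[0,0,0.2,0],[0,0,0.1,0],[0,0,0,0],[0,0,0,0],[0,0,0,0]]]'; python3 - <<'E'
from h import *
s=sense(); print(w2f(np.array([566.5,-52.5,-8.5]),s["tool_pos"]),s["tool_pos"])
E
```

```text
time: 12.22
tool_pos: [419.9, -47.6, 38.5]
tcp_rot: [179.6, 0.5, -8.8]
ft_force: [-0.5, 0.5, 0.1]
finger_gap: -0.1
[-145.67691085  -16.86206667] [419.9308521  -47.64443302  38.46916241]
```

```bash
python3 -m pendant '[[[0.1,0,-0.15,0],[0.15,0,-0.08,0],[0.15,0,0,0],[0.15,0,0,0],[0.15,0,0,0],[0.15,0,0,0],[0.12,0,0,0],[0.1,0,0,0],[0.1,0,0,0],[0.1,0,0,0]]]'; python3 - <<'E'
from h import *
s=sense(); print(w2f(np.array([566.5,-52.5,-8.5]),s["tool_pos"]),s["tool_pos"])
E
```

```text
time: 13.05
tool_pos: [449.9, -52.4, 46.0]
tcp_rot: [179.6, 0.2, -8.8]
ft_force: [-1.7, 0.4, 2.5]
finger_gap: -0.2
[-115.36052296  -17.15448024] [449.87101917 -52.41468212  45.99004655]
```

```bash
python3 -m pendant '[[[0.1,0,0.05,0],[0.12,0,0.05,0],[0.12,0,0.05,0],[0.12,0,0,0],[0.12,0,0,0],[0.12,0,0,0],[0.12,0,0,0],[0.12,0,0,0],[0.12,0,0,0],[0.12,0,0,0]]]'; python3 - <<'E'
from h import *
import cv2
s=sense(); print(w2f(np.array([566.5,-52.5,-8.5]),s["tool_pos"]),s["tool_pos"])
im=snapshot("side")[100:260,260:430]; cv2.imwrite("pics/s8.png",cv2.resize(im[:,:,::-1],None,fx=3.7,fy=3.7))
E
```

```text
time: 13.88
tool_pos: [474.5, -56.2, 41.9]
tcp_rot: [179.6, 0.4, -8.8]
ft_force: [-1.2, 0.3, 1.3]
finger_gap: -0.0
[-90.43869766 -17.26210697] [474.50319149 -56.20480698  41.87518541]
```

View pics/s8.png

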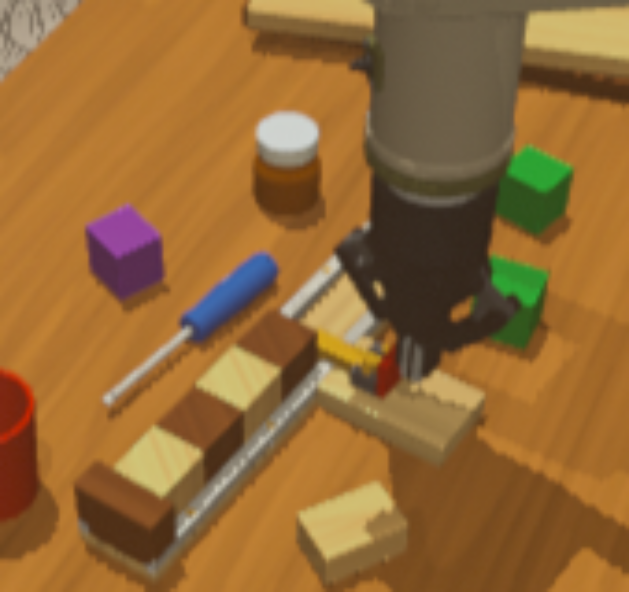

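The keeper is sliding across behind blank_d. About 26 mm remain.

```bash
python3 -m pendant '[[[0.12,0,0,0],[0.12,0,0,0],[0.12,0,0,0],[0.12,0,0,0],[0.12,0,0,0],[0.12,0,0,0],[0.1,0,0,0],[0.1,0,0,0],[0.08,0,0,0],[0.06,0,0,0]]]'; python3 -m pendant '[[[0.06,0,0,0],[0.06,0,0,0],[0.06,0,0,0],[0.06,0,0,0],[0.06,0,0,0],[0.06,0,0,0],[0.06,0,0,0],[0.06,0,0,0],[0.06,0,0,0],[0.06,0,0,0]]]'; python3 - <<'E'
from h import *
import cv2
s=sense(); print(w2f(np.array([566.5,-52.5,-8.5]),s["tool_pos"]),s["tool_pos"])
im=snapshot("side")[100:260,260:430]; cv2.imwrite("pics/s9.png",cv2.resize(im[:,:,::-1],None,fx=3.7,fy=3.7))
E
```

```text
time: 14.77
tool_pos: [498.1, -59.8, 41.8]
tcp_rot: [179.6, 0.3, -8.8]
ft_force: [-1.4, -0.3, 1.6]
finger_gap: 0.0
time: 15.6
tool_pos: [501.7, -60.4, 40.9]
tcp_rot: [179.6, 1.6, -8.8]
ft_force: [-9.3, 1.7, 8.9]
finger_gap: -0.7
[-62.9326372 -17.3550655] [501.69338148 -60.36239905  40.85554655]
```

View pics/s9.png

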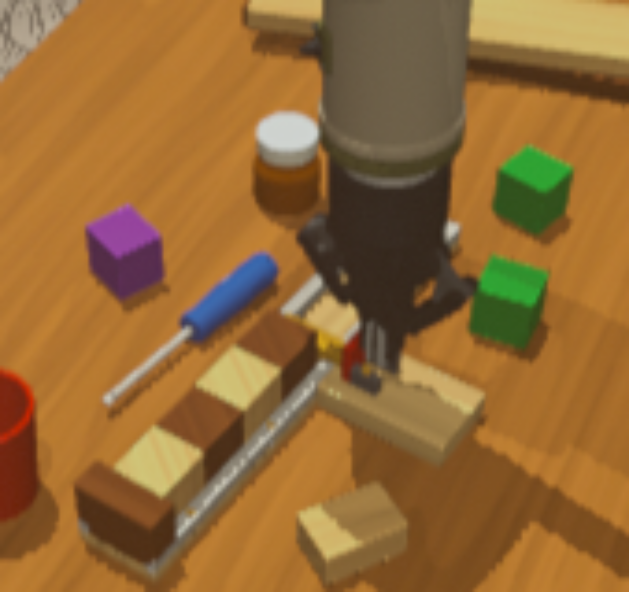

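The tool stalled at x ≈ -63 with 9 N on it, and the expected end of travel is about -64. Back off, lift and verify.

```bash
python3 -m pendant '[[[-0.1,0,0,0],[-0.3,0,0,0],[-0.5,0,0,0],[-0.7,0,0,0],[-0.5,0,-0.3,0],[-0.3,0,-0.8,0],[-0.3,0,-1,0],[0,0,-1,0],[0,0,-1,0],[0,0,-0.5,0]]]'; python3 -m pendant '[[[-0.8,0,-0.8,0],[-0.8,0,-0.8,0],[-0.8,0,-0.8,0],[-0.8,0,-0.5,0],[-0.8,0,-0.5,0],[-0.8,0,0,0],[-0.5,0,0,0],[0,0,0,0],[0,0,0,0],[0,0,0,0]]]'; python3 - <<'E'
from h import *
import cv2
s=sense(); print(s["tool_pos"],s["tcp_rot"])
im=snapshot("side")[100:260,260:430]; cv2.imwrite("pics/s10.png",cv2.resize(im[:,:,::-1],None,fx=3.7,fy=3.7))
im=snapshot("top"); cv2.imwrite("pics/t10f.png",im[:,:,::-1]);cv2.imwrite("pics/t10.png",cv2.resize(im[190:320,225:445,::-1],None,fx=3.6,fy=3.6,interpolation=cv2.INTER_CUBIC))
E
```

```text
time: 16.48
tool_pos: [444.1, -50.6, 133.2]
tcp_rot: [179.6, 1.8, -8.8]
ft_force: [0.5, 0.4, 0.0]
finger_gap: -0.2
time: 17.32
tool_pos: [339.8, -34.2, 208.4]
tcp_rot: [179.5, 1.1, -8.8]
ft_force: [-0.3, 0.8, 0.8]
finger_gap: -0.0
[339.76279756 -34.24405125 208.44663229] [179.5329108    1.11382561  -8.81587949]
```

View pics/s10.png

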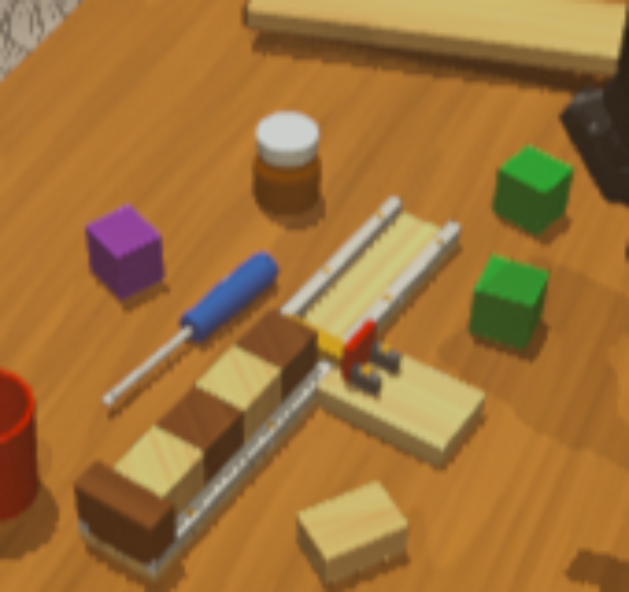

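View pics/t10.png

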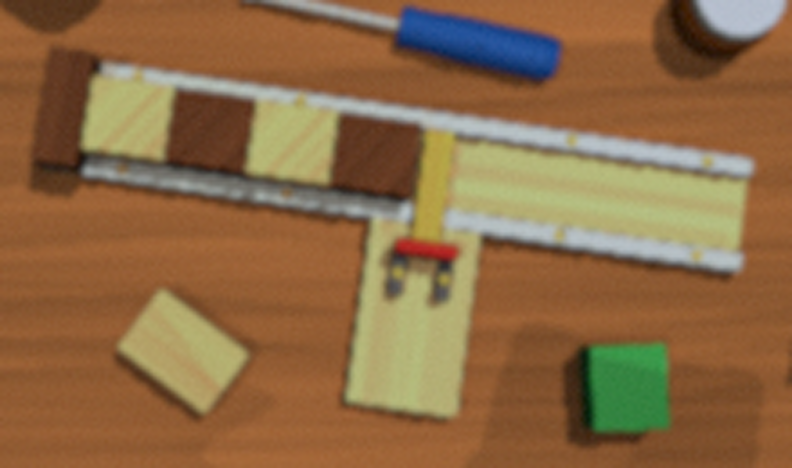

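The keeper lies across the channel behind blank_d, with its bar reaching the far rail, and the row is tight against the stop. I'll measure the keeper travel.

```bash
python3 - <<'E'
from h import *
f=np.array([566.3,-53.5,-8.53])
z=lambda *a:np.array(a)/3.6+[225,190]
q=lambda *a:np.array(a)/3.7+[260,100]
for n,u in(("top",z((395,251),(457,258))),("side",q((344,352),(375,322)))):
    s=least_squares(lambda t:(proj(n,f2w(f,[[t[0]-115,-1,55],[t[0]-115,-35,55]]))-u).ravel(),[0.]);print(n,s.x,s.fun.round(1))
print(proj("top",f2w(f,[[20,-10,33],[20,-26,33],[-45+65,-18,33]])) )
print(((proj("top",f2w(f,[[20,-10,33],[20,-26,33],[-50,-1,55],[-50,-35,55],[0,-6,53]]))-[225,190])*3.6).round(0))
E
```

```text
top [66.15330975] [-0.2 -0.3  0.5  0.4]
side [68.20899982] [ 1.4 -1.7  0.1 -1.5]
[[343.50806274 225.57964258]
 [351.65453627 226.76901931]
 [347.58101006 226.17428869]]
[[427. 128.]
 [456. 132.]
 [394. 252.]
 [459. 261.]
 [416. 160.]]
```

```bash
python3 - <<'E'
import cv2,numpy as np
a=cv2.imread("pics/top0.png").astype(int);b=cv2.imread("pics/t10f.png").astype(int)
d=np.abs(a-b).max(2)
for n,(x0,y0,x1,y1) in dict(cup=(222,145,264,190),driver=(290,180,384,213),jar=(408,172,446,210),offcut=(255,268,297,306),purple=(340,140,374,174),g1=(385,284,414,312)).items(): print(n,(d[y0:y1,x0:x1]>50).sum())
from bench import *
print(hand_in())
E
```

```text
cup 0
driver 0
jar 0
offcut 0
purple 0
g1 0
the job is handed in; nothing more can be done
None
```

The job is done and handed in at about 17.4 s. I pushed the four blanks as one train with the closed fingertips until they stopped against the end stop. Then I pushed the keeper's red tab in until it stopped, and moved the hand up and clear.

**Row:** it stalled at about 6 N with blank_d's rear face about where "home" should be. The final pictures show no gaps in the row and no tipped blanks.

**Keeper:** it stalled at about 9 N. Its travel measured 66 mm in the top view and 68 mm in the side view, against 65 mm nominal. My readings of the starting travel were 10.7 mm (top) and 13.7 mm (side), and it can be at most 12 mm, so the side view reads a little high. I take it to be fully in, behind blank_d.

**Bystanders:** comparing top views from before and after showed no change at the cup, screwdriver, jar, offcut, purple block or nearer green block. I did not run that comparison on the farther green block, but it looked unmoved in the last side view.

**Disagreement:** the top and side cameras placed the fixture about 8 mm apart in y, far more than the 2 mm the calibration promises. I relied on the top and wrist views, and the point where the row stopped agreed with them to about 2 mm.

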